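# Nest the liner in the skewer pail

### The arm

A 6-joint arm with a two-finger parallel gripper is mounted at the origin on the work surface. World frame = base frame: x ahead of the robot, y to its left, z up, the work surface at z = 0. Lengths are in m, angles in rad, forces in N, time in s.
With the tool pointing down it reaches from about 0.325 to 0.875 m from the base axis. Payload 4.4 kg.
Tool frame: the origin (TCP) lies at the very end of the fingers, on their centre line; the grasp point (between the pads) lies 19 mm behind it (robot.hold_point_z is the distance from the TCP to the grasp point, in m); z points along the fingers, y is the line along which they close (so a half turn about z gives the same grasp; the last joint's range is limited). The gripper opens to 85 mm and grips with 20 to 120 N. Pads are 22 mm wide; open, the fingers measure 114 mm over their backs; the gripper's body (76 mm by 85 mm) begins 54 mm behind the grasp point. The pads swing forward as they close: fully open they stand 13 mm farther back than shut.
Start: joints at [1.089, 0.207, 1.542, -0, 1.393, -0.15], TCP at [0.187, 0.544, 0.231] pointing down, gripper open.
Joint ranges: [-2.73, 2.73], [-0.86, 2.22], [0.23, 2.46], [-1.11, 4.25], [0.08, 2.63], [-2.82, 2.82]. Speed limits (rad/s): [2.79, 2.79, 3.14, 3.14, 3.14, 3.14].

### API

Orientations are given as [roll, pitch, yaw] about the fixed x, y, z axes, in that order (R = Rz(yaw) Ry(pitch) Rx(roll)).
In Python, from cell import robot gives the robot as it stands. The module is installed in compiled form; this text tells all that it offers.
- The arm moves only by the shell command python3 -m creep 'ROWS' [OPENING] [FORCE]. ROWS is JSON, a list of rows, each a list of 4 numbers: the shift along the world's x, y, z in m, then the turn about the world's z in degrees. In form: [[tx, ty, tz, spin], ...]. A call has 1 to 8 rows; each row is the pose to reach, as a shift and turn from the pose commanded when the call began; what a row does not reach only later rows make up. A row lasts 1/10 s, in which the tool goes at most 50 mm and 8.59 degrees, less where a joint would pass 70% of its speed; a pose out of reach is approached as far as the arm can. A call with a gripper value outside its range is refused whole. OPENING is the finger opening in m, from 0 to 0.0854, set as the call begins (- or left out, the last holds). The fingers move at their own pace and stop on an object; FORCE is the grip in N (left out, the last holds). Time passes only in rows, so rows that repeat a pose let the fingers close. It gives the time, the measured TCP pose, the force, the opening and the grip force at its end, in the units of the state.
- robot.get_state(): the state, without advancing time (a new reading comes with each control period).
- robot.read_camera(name): name is "side" or "top"; returns a dict with "img" (384x512x3 uint8, red, green, blue), "fx", "fy", "cx", "cy" (pixels), "extrinsics" (4x4, takes a point from camera to world coordinates). Camera axes: x right, y down, z forward; pixel columns grow to the right and rows downward; lengths in m; the calibration is good to about 2 mm. A picture is of the moment at which its call begins. There is no depth.
- robot.finish_job(): hands the job in; it is judged then, once.
Trained networks look in a picture, given as the dict that the camera call returned (one of the last four; its "shot" number tells which), for a name from the list of things; names that differ only in an ending like _2 or _b are one class to them, and where a whole thing is asked for, a point or a joint stands for the part that bears it (a point fixed in the world has none). Each returns a list of dicts, best first, with "p" (0 to 1); they miss things now and then, are a little off and sometimes report something else, mostly with a low value. They report only what shows in the picture. A call takes as long as a camera call.
- robot.search_frame(picture, target): "point" ([row, column] in pixels, amid what is visible of it).
The state is a dict: "time_s": time; "joint_positions": joint angles; "qd": joint speeds; "joint_efforts": joint torques, N m; "position": TCP position; "orientation": TCP orientation; "wrist_force": force on the tool from outside, world axes, zero at the start; "torque": the same for the moment, N m; "grip_width": finger opening in m; "gripper_force": force on a finger pad.
Only numpy, scipy, OpenCV 4.12 (cv2) and the standard library are available. Lean on these libraries where they do the work, as an engineer would, in place of code of your own. Each camera call takes 0.05 s, during which the arm holds its last target. There are 200 camera calls.

### The job

Lower the red-banded liner by its bamboo grip into the galvanized pail, then press it down gently against the stiff seat inside until the pail's rim lies level with the red band; stop there, because deeper it wedges and jams. Don't drop it in or force it, let go with it standing upright, and leave the wider blue-banded liner where it stands.

Things in the scene. Friction and masses are not known exactly. Their poses are not given: they have to be found in the camera images.
- liner_grip (a point): Centre of the liner's bamboo grip, a flat-sided block 16 thick (point x), 56 long (y), 22 tall, on a rigid wire bail; pinch it from above, closing along x. The liner is a loose tapered steel bucket, 56 mm wide at its base, 88 at its rim, 90 tall, 0.2 kg, with a red band. The grip's centre is on its axis, 135 mm above its underside, 45 above its rim; z is up.
- liner_band (a point): Point on the same liner's axis at mid-height of its red band, 69 mm above the underside, 66 mm below the grip's centre. The band is 18 mm tall, 9 mm above and below. Set on the pail's seat, the liner first stands with this point 15 to 21 mm above the pail's rim; nested properly, it is at rim height; some 12 mm deeper the liner wedges.
- pail_rim (a point): Mouth centre at rim height of the dark galvanized pail fixed on the shelf: 110 mm tall, 95 across outside, 87 inside at the rim, tapered like the liner; z up. In it a black seat on a stiff slide, top 48 to 54 mm below the rim at first, carries the liner's weight, yields downward to a push of about 6 N in all, stays where left and does not spring back.
- wide_grip (a point): Centre of the like bamboo grip of another loose liner, to be left alone: blue band, wider and lower, 116 mm across at its rim, 75 mm tall, too wide for the pail. This point is 120 mm above its underside; z up.

How it is judged:
By the outcome, as a careful person would: the job done as asked, in the order asked, and still so for the second after the job is handed in, with the robot touching nothing.
It also fails if it takes over 45 s, if anything falls off the work surface, if the arm or the gripper's body presses on something with over 40 N, if the wrist force passes 120 N, or if a joint passes its speed limit or range.

## Working session

There is one attempt and no reset: what is moved stays moved. The work goes in short steps, Python scripts to look and compute and a shell command to move; the robot and the scene stay as the last step left them, time stands still between calls to the robot, and variables do not carry over. Pictures are saved under pics/ and viewed, at most 10 in all, crops included, and the job is handed in when it is done.

```bash
mkdir -p pics
cat > h.py <<'E'
from cell import robot
import numpy as np, cv2
def tri(obs):
    A=[];b=[]
    for c,(r,col) in obs:
        E=np.array(c["extrinsics"]);d=E[:3,:3]@np.array([(col-c["cx"])/c["fx"],(r-c["cy"])/c["fy"],1]);d/=np.linalg.norm(d)
        P=np.eye(3)-np.outer(d,d);A.append(P);b.append(P@E[:3,3])
    X=np.linalg.lstsq(np.vstack(A),np.hstack(b),rcond=None)[0]
    return X,max(np.linalg.norm(P@X-q) for P,q in zip(A,b))
def proj(c,X):
    E=np.array(c["extrinsics"]);p=E[:3,:3].T@(np.array(X)-E[:3,3]);return [c["cy"]+c["fy"]*p[1]/p[2],c["cx"]+c["fx"]*p[0]/p[2]]
E
cat > look.py <<'E'
from h import *
import sys
tag=sys.argv[1]
C={n:robot.read_camera(n) for n in("side","top")}
for n in C: print(n,np.round(np.array(C[n]["extrinsics"]),3).tolist(),C[n]["fx"])
for n in C: cv2.imwrite(f"pics/{tag}_{n}.png",C[n]["img"][:,:,::-1])
for t in sys.argv[2:]:
    R={n:robot.search_frame(C[n],t) for n in C}
    for n in C: print(t,n,[(np.round(d["point"],1).tolist(),round(d["p"],2)) for d in R[n][:3]])
    if R["side"] and R["top"]: 
        X,e=tri([(C[n],R[n][0]["point"]) for n in C]);print("  ",np.round(X,4),round(e,4))
s=robot.get_state();print(s["time_s"],s["position"],s["orientation"],s["wrist_force"],s["grip_width"])
E
python3 look.py a liner_grip liner_band pail_rim wide_grip
```

```text
side [[-0.984, -0.134, 0.116, 0.402], [-0.177, 0.729, -0.661, 0.747], [0.004, -0.671, -0.742, 0.958], [0.0, 0.0, 0.0, 1.0]] 448.6304186249869
top [[0.014, -0.994, 0.11, 0.43], [-0.999, -0.018, -0.028, 0.001], [0.03, -0.11, -0.994, 1.029], [0.0, 0.0, 0.0, 1.0]] 367.14617300340103
liner_grip side [([150.0, 256.5], 0.6)]
liner_grip top [([179.3, 341.0], 0.71)]
   [ 0.5756 -0.2673  0.0411] 0.0051
liner_band side [([149.6, 254.7], 0.69)]
liner_band top [([181.1, 335.4], 0.76)]
   [ 0.5727 -0.2471  0.0596] 0.0001
pail_rim side [([199.3, 240.9], 0.81)]
pail_rim top [([177.4, 251.5], 0.89)]
   [ 0.572  -0.0212  0.0851] 0.0027
wide_grip side [([306.6, 221.3], 0.71)]
wide_grip top [([183.6, 142.1], 0.96)]
   [0.5575 0.2706 0.0455] 0.0008
0.5 [0.18729833 0.54363612 0.23127252] [-3.14156372e+00 -2.71628377e-05  2.80979492e+00] [-0.38701058 -0.22690846 -0.39505482] 0.0856740166108128
```

View pics/a_side.png

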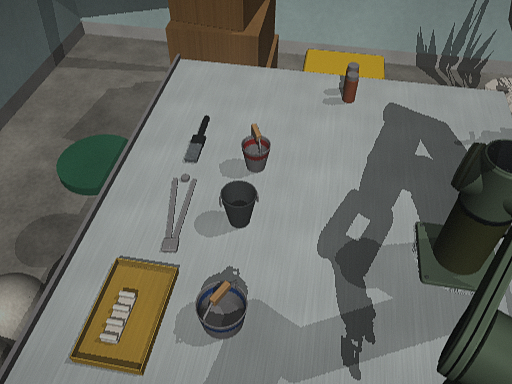

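View pics/a_top.png

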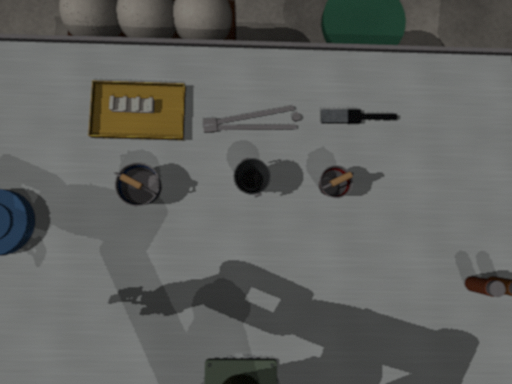

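The side view shows the red liner at (row 153, col 256) with its grip near (132, 256), the pail at (204, 238) and the blue liner at (307, 220). The top view shows the grip at (180, 340) and the pail at (177, 251). The network points lie amid the whole liner, so I'll segment the bamboo grip by colour instead.

```bash
cat > m.py <<'E'
from h import *
import sys
def bamboo(c,center,w=28):
    r,cc=[int(v) for v in center]; im=c["img"]
    hsv=cv2.cvtColor(im,cv2.COLOR_RGB2HSV)
    m=((hsv[...,0]>=10)&(hsv[...,0]<=22)&(hsv[...,1]>110)&(hsv[...,2]>90)).astype(np.uint8)
    k=np.zeros_like(m);k[max(r-w,0):r+w,max(cc-w,0):cc+w]=1;m=m*k
    n,l,s,ce=cv2.connectedComponentsWithStats(m)
    i=1+np.argmax(s[1:,4]); ys,xs=np.nonzero(l==i)
    (x,y),(a,b),ang=cv2.minAreaRect(np.c_[xs,ys].astype(np.float32))
    d=np.linalg.svd(np.c_[xs-xs.mean(),ys-ys.mean()],full_matrices=False)[2][0]
    return np.array([ys.mean(),xs.mean()]),(a,b),d,len(ys)
if __name__=="__main__":
    C={n:robot.read_camera(n) for n in("side","top")}
    o=[]
    for n,ce in(("side",(132,256)),("top",(180,340))):
        p,ab,d,N=bamboo(C[n],ce);print(n,p,ab,d,N);o.append((C[n],p))
    X,e=tri(o);print("grip",X,e)
    best=[]
    for th in range(0,180,2):
        t=np.radians(th);v=.02*np.array([np.cos(t),np.sin(t),0]);s=0
        for n,ce in(("side",(132,256)),("top",(180,340))):
            _,_,d,_=bamboo(C[n],ce)
            q=np.subtract(proj(C[n],X+v),proj(C[n],X-v))[::-1];q/=np.linalg.norm(q);s+=np.arccos(min(1,abs(q@d)))**2
        best.append((s,th))
    print("long axis deg",sorted(best)[:4])
    # pail
    big=[]
    for n,ce in(("side",(200,240)),("top",(177,252))):
        r,c=ce;im=C[n]["img"][r-45:r+45,c-45:c+45,::-1]
        big.append(cv2.resize(im,None,fx=4.4,fy=4.4,interpolation=cv2.INTER_CUBIC))
    cv2.imwrite("pics/pail.png",np.hstack(big))
E
python3 m.py
```

```text
side [131.0952381  256.28571429] (16.076879501342773, 4.843243598937988) [0.37798041 0.9258136 ] 63
top [178.29464286 341.05357143] (4.919349670410156, 21.466251373291016) [-0.9002379   0.43539835] 112
grip [ 0.56823038 -0.24179735  0.13554226] 0.000678539307834719
long axis deg [(np.float64(0.001181924981795468), 116), (np.float64(0.002469233293718881), 114), (np.float64(0.007135683033634719), 118), (np.float64(0.011325353935392992), 112)]
```

View pics/pail.png

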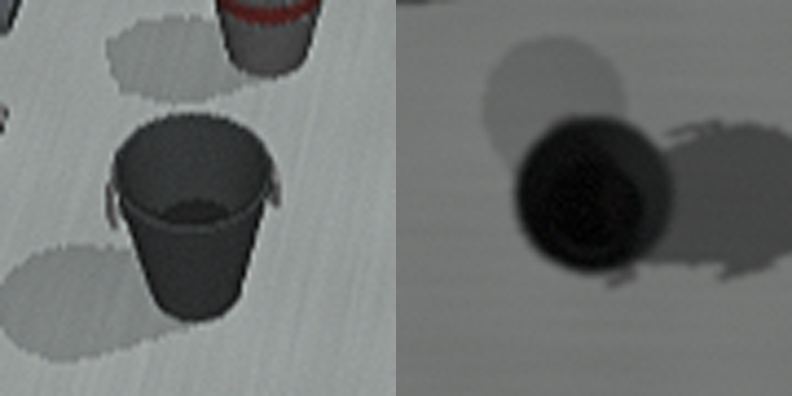

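The crop puts the pail's outer rim at cols 113–273 and rows 112–228 in the side half, and at cols 120–274 and rows 116–272 in the top half. The seat is visible inside. I'll fit a rim circle to these.

```bash
cat > pf.py <<'E'
from h import *
from scipy.optimize import least_squares
C={n:robot.read_camera(n) for n in("side","top")}
t=np.linspace(0,2*np.pi,180)
obs={"side":(155+np.array([112,228])/4.4-.4,195+np.array([113,273])/4.4-.4),"top":(132+np.array([116,272])/4.4-.4,207+np.array([120,274])/4.4-.4)}
def ext(n,X,r=.0475):
    q=np.array([proj(C[n],X+r*np.array([np.cos(a),np.sin(a),0])) for a in t]);return np.r_[q[:,0].min(),q[:,0].max(),q[:,1].min(),q[:,1].max()]
f=lambda X:np.hstack([ext(n,X)-np.hstack(obs[n]) for n in C])
s=least_squares(f,[.57,-.02,.1],x_scale=.01,diff_step=1e-3);print(s.x,np.round(s.fun,1))
f2=lambda X:f(np.r_[X,.11]);s=least_squares(f2,[.57,-.02],diff_step=1e-3);print("z=.11",s.x,np.round(s.fun,1))
E
python3 pf.py
python3 -m creep '[[0.02,-0.045,0.02,-6],[0.04,-0.09,0.03,-12],[0.06,-0.135,0.03,-18],[0.08,-0.18,0.03,-24],[0.1,-0.225,0.03,-30],[0.12,-0.27,0.03,-36],[0.15,-0.31,0.03,-42],[0.18,-0.35,0.03,-45]]' 0.085 40
```

```text
[ 0.57549334 -0.02063476  0.1084328 ] [-0.2  0.5 -0.4  0.1 -0.7  0.9 -1.1  1.4]
z=.11 [ 0.57525566 -0.02012089] [-0.5  0.3 -0.4  0.2 -0.8  0.9 -1.3  1.2]
time_s: 1.5
position: [0.3678, 0.1921, 0.2618]
orientation: [3.14, 0.0, 2.022]
wrist_force: [0.2, 0.9, -0.4]
grip_width: 0.0852
gripper_force: 0.0
```

```bash
python3 -m creep '[[0.02,-0.045,0,0],[0.04,-0.09,0,0],[0.06,-0.135,0,0],[0.08,-0.18,0,0],[0.1,-0.225,0,0],[0.12,-0.27,0,0],[0.14,-0.31,0,0],[0.16,-0.35,0,0]]'
python3 -m creep '[[0.02,-0.045,-0.01,0],[0.041,-0.086,-0.02,0],[0.041,-0.086,-0.04,0],[0.041,-0.086,-0.055,0],[0.041,-0.086,-0.055,0],[0.041,-0.086,-0.055,0]]'
python3 look.py b|tail -1
python3 - <<'E'
import cv2,numpy as np
a=cv2.imread("pics/b_side.png")[60:180,195:315];b=cv2.imread("pics/b_top.png")[120:240,280:400]
cv2.imwrite("pics/b.png",cv2.resize(np.hstack([a,b]),None,fx=3.3,fy=3.3,interpolation=cv2.INTER_CUBIC))
E
```

```text
time_s: 2.3
position: [0.5277, -0.1583, 0.2614]
orientation: [3.141, 0.0, 2.024]
wrist_force: [1.2, 0.1, 1.4]
grip_width: 0.085
gripper_force: 0.0
time_s: 2.9
position: [0.5678, -0.2411, 0.2062]
orientation: [-3.141, -0.001, 2.025]
wrist_force: [0.2, 0.8, 1.0]
grip_width: 0.0847
gripper_force: 0.0
3.0 [ 0.56873907 -0.24158484  0.20786045] [3.14024127e+00 2.00563001e-03 2.02564674e+00] [ 0.46456863 -0.37998721  0.08739399] 0.08474870115259713
```

View pics/b.png

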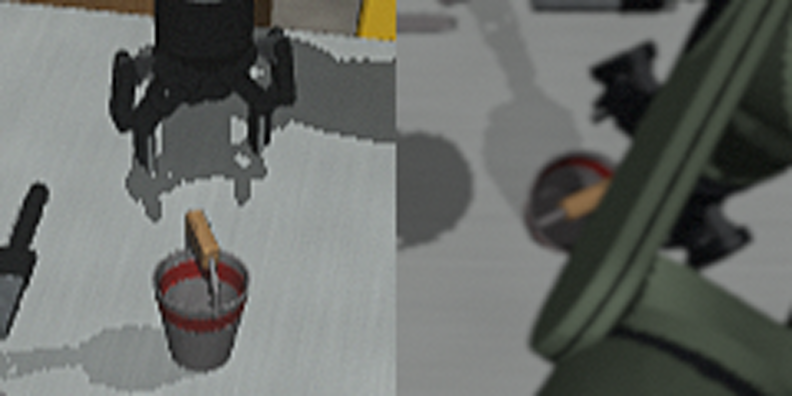

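The side view shows the open fingers straddling the grip (crop 200, 232), with the closing line square to it. I'll descend and close.

```bash
python3 -m creep '[[0,0,-0.025,0],[0,0,-0.05,0],[0,0,-0.07,0],[0,0,-0.08,0],[0,0,-0.09,0],[0,0,-0.09,0]]'
python3 -m creep '[[0,0,0,0],[0,0,0,0],[0,0,0,0],[0,0,0,0],[0,0,0,0],[0,0,0,0],[0,0,0,0],[0,0,0,0]]' 0.005 50
```

```text
time_s: 3.6
position: [0.5679, -0.2417, 0.1159]
orientation: [-3.141, -0.001, 2.025]
wrist_force: [-0.3, -0.3, -0.2]
grip_width: 0.0851
gripper_force: 0.0
time_s: 4.4
position: [0.5686, -0.2424, 0.1169]
orientation: [3.141, 0.001, 2.024]
wrist_force: [1.1, -0.2, 4.4]
grip_width: 0.0153
gripper_force: 49.2
```

```bash
python3 -m creep '[[0,0,0.01,0],[0,0,0.03,0],[0,0,0.06,0],[0,0,0.09,0],[0,0,0.12,0],[0,0,0.14,0],[0,0,0.14,0]]'
python3 -m creep '[[0.0,0.03,0,0],[0,0.06,0,0],[0,0.09,0,0],[0.003,0.12,0,0],[0.005,0.15,0,0],[0.007,0.18,0,0],[0.007,0.205,0,0],[0.007,0.221,0,0]]'
python3 -m creep '[[0,0,0,0],[0,0,0,0],[0,0,0,0],[0,0,0,0],[0,0,0,0]]'
python3 look.py c liner_band liner_grip pail_rim|grep -v ^.*'\[\[-*[0-9.]*, -.*448'
python3 - <<'E'
import cv2,numpy as np
a=cv2.imread("pics/c_side.png")[90:240,165:315];b=cv2.imread("pics/c_top.png")[100:250,180:330]
cv2.imwrite("pics/c.png",cv2.resize(np.hstack([a,b]),None,fx=2.66,fy=2.66,interpolation=cv2.INTER_CUBIC))
E
```

```text
time_s: 5.1
position: [0.5697, -0.2431, 0.2604]
orientation: [3.138, 0.006, 2.024]
wrist_force: [0.3, 0.3, -1.4]
grip_width: 0.0156
gripper_force: 48.9
time_s: 5.9
position: [0.5737, -0.0191, 0.254]
orientation: [-3.138, -0.003, 2.026]
wrist_force: [0.6, 0.6, -3.5]
grip_width: 0.0151
gripper_force: 48.9
time_s: 6.4
position: [0.5752, -0.0221, 0.2563]
orientation: [-3.141, 0.0, 2.023]
wrist_force: [0.8, 0.4, -1.2]
grip_width: 0.0154
gripper_force: 48.9
top [[0.014, -0.994, 0.11, 0.43], [-0.999, -0.018, -0.028, 0.001], [0.03, -0.11, -0.994, 1.029], [0.0, 0.0, 0.0, 1.0]] 367.14617300340103
liner_band side [([164.8, 238.2], 0.77)]
liner_band top [([177.5, 245.3], 0.75)]
   [ 0.5613 -0.0034  0.2252] 0.0085
liner_grip side [([166.1, 237.5], 0.63)]
liner_grip top [([173.5, 247.2], 0.9)]
   [ 0.568  -0.0079  0.2164] 0.0047
pail_rim side [([204.4, 241.2], 0.64)]
pail_rim top [([187.7, 250.8], 0.72)]
   [ 0.5592 -0.0194  0.0664] 0.0092
6.8 [ 0.57518147 -0.02116795  0.25633751] [3.14149395e+00 8.21318813e-05 2.02441631e+00] [-0.12913327 -0.57227183 -2.44474038] 0.015261641082487273
```

View pics/c.png

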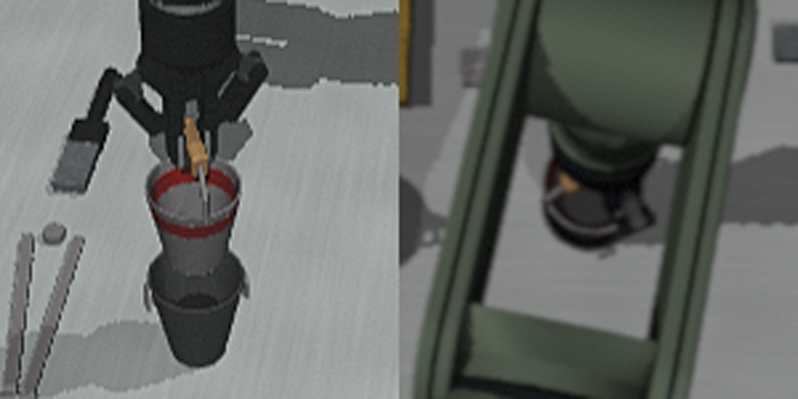

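The liner hangs upright over the pail, with liner at (200, 195) and pail at (300, 197) in the crop. I'll lower it partway and then check the gap.

```bash
python3 -m creep '[[0,0,-0.02,0],[0,0,-0.035,0],[0,0,-0.045,0],[0,0,-0.055,0],[0,0,-0.062,0],[0,0,-0.066,0],[0,0,-0.066,0],[0,0,-0.066,0]]'
python3 look.py d|tail -1
python3 - <<'E'
import cv2,numpy as np
a=cv2.imread("pics/d_side.png")[145:235,190:290];b=cv2.imread("pics/d_top.png")[135:225,205:305]
cv2.imwrite("pics/d.png",cv2.resize(np.hstack([a,b]),None,fx=4,fy=4,interpolation=cv2.INTER_CUBIC))
E
```

```text
time_s: 7.6
position: [0.5756, -0.0212, 0.1908]
orientation: [3.141, 0.001, 2.024]
wrist_force: [-1.0, -0.3, -2.5]
grip_width: 0.0151
gripper_force: 48.8
7.7 [ 0.57571002 -0.02126128  0.19108558] [3.14035509e+00 9.28453311e-04 2.02441674e+00] [ 0.59097504 -0.70851483 -1.63592949] 0.015449589942899647
```

View pics/d.png

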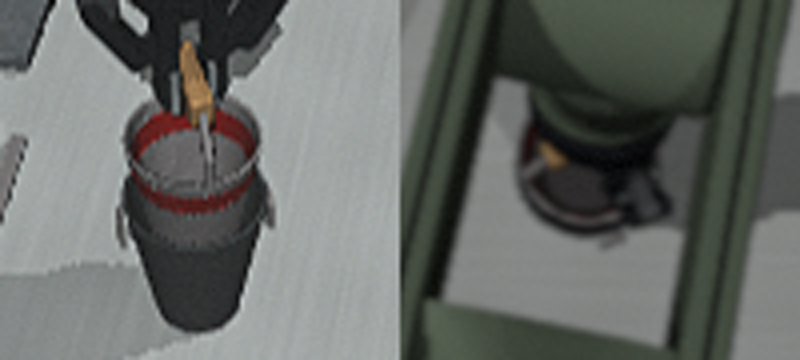

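Run:
```python
from h import *
C=robot.read_camera("side");t=np.linspace(0,2*np.pi,180)
def ext(X,r):
    q=np.array([proj(C,np.array(X)+r*np.array([np.cos(a),np.sin(a),0])) for a in t]);return np.round([q[:,0].min(),q[:,0].max(),q[:,1].min(),q[:,1].max()],1)
print("liner pred",ext([.5755,-.0207,.164],.044),"obs",145+97/4-.4,145+192/4-.4,190+124/4-.4,190+262/4-.4)
print("1mm x",ext([.5765,-.0207,.164],.044),"1mm y",ext([.5755,-.0197,.164],.044))
print("pail",ext([.5755,-.0206,.109],.0475))
```

```text
liner pred [165.6 190.8 220.2 255.6] obs 168.85 192.6 220.6 255.1
1mm x [165.5 190.7 219.8 255.2] 1mm y [165.8 191.1 220.1 255.5]
pail [179.7 206.8 219.9 256.8]
```

```bash
cat > red.py <<'E'
from h import *
import sys
C=robot.read_camera("side");t=np.linspace(0,2*np.pi,180)
def model(X,z0):
    q=np.array([proj(C,[X[0]+.0387*np.cos(a),X[1]+.0387*np.sin(a),z0+.060]) for a in t])
    k=np.array([proj(C,[X[0]+.0419*np.cos(a),X[1]+.0419*np.sin(a),z0+.078]) for a in t])
    return np.round([k[:,0].min(),q[:,0].max(),k[:,1].min(),k[:,1].max()],1)
def red(im):
    h=cv2.cvtColor(im,cv2.COLOR_BGR2HSV);m=((h[...,0]<7)|(h[...,0]>172))&(h[...,1]>130)&(h[...,2]>50)
    n,l,s,_=cv2.connectedComponentsWithStats(m[100:240,180:330].astype(np.uint8));
    ys,xs=np.nonzero(np.isin(l,[i for i in range(1,n) if s[i,4]>8]));return ys.min()+100-.5,ys.max()+100.5,xs.min()+179.5,xs.max()+180.5
if __name__=="__main__":
    for f,X,z in(("a",(.5682,-.2418),0),("c",(.5752,-.0212),.2567-.1167),("d",(.5755,-.021),.1907-.1167)):
        print(f,red(cv2.imread(f"pics/{f}_side.png")),model(X,z),model(X,z-.005)[:2])
E
python3 red.py
```

```text
a (np.float64(138.5), np.float64(159.5), np.float64(243.5), np.float64(267.5)) [137.  159.7 241.7 270.1] [138.3 161. ]
c (np.float64(152.5), np.float64(178.5), np.float64(222.5), np.float64(252.5)) [150.2 178.6 220.1 255. ] [151.7 180.1]
d (np.float64(171.5), np.float64(197.5), np.float64(222.5), np.float64(252.5)) [169.4 197.4 221.3 254.7] [170.8 198.7]
```

The band position matches the model, so nothing has slipped and the liner is centred. I'll lower it until it touches the seat.

```bash
python3 -m creep '[[0,0,-0.004,0],[0,0,-0.008,0],[0,0,-0.01,0],[0,0,-0.01,0]]'
python3 -m creep '[[0,0,-0.0015,0],[0,0,-0.003,0],[0,0,-0.003,0],[0,0,-0.003,0]]'
python3 -m creep '[[0,0,-0.0015,0],[0,0,-0.003,0],[0,0,-0.003,0],[0,0,-0.003,0]]'
python3 -m creep '[[0,0,-0.0015,0],[0,0,-0.003,0],[0,0,-0.003,0],[0,0,-0.003,0]]'
```

```text
time_s: 8.2
position: [0.5746, -0.0211, 0.1795]
orientation: [-3.14, -0.001, 2.024]
wrist_force: [-0.1, 0.7, -1.8]
grip_width: 0.0153
gripper_force: 48.9
time_s: 8.6
position: [0.5752, -0.0211, 0.1773]
orientation: [3.142, -0.0, 2.024]
wrist_force: [-1.2, 0.1, -1.5]
grip_width: 0.0153
gripper_force: 48.9
time_s: 9.0
position: [0.5753, -0.0212, 0.1744]
orientation: [3.141, 0.0, 2.024]
wrist_force: [1.1, -0.0, -0.4]
grip_width: 0.0151
gripper_force: 49.0
time_s: 9.4
position: [0.5755, -0.0212, 0.1718]
orientation: [3.141, 0.001, 2.024]
wrist_force: [-1.4, -0.7, 3.4]
grip_width: 0.0152
gripper_force: 49.7
```

```bash
python3 -m creep '[[0,0,-0.0015,0],[0,0,-0.003,0],[0,0,-0.0045,0],[0,0,-0.0045,0]]'
python3 -m creep '[[0,0,-0.0015,0],[0,0,-0.003,0],[0,0,-0.0045,0],[0,0,-0.0045,0],[0,0,-0.0045,0]]'
python3 look.py e|tail -1
python3 - <<'E'
import cv2,numpy as np
from red import *
print(red(cv2.imread("pics/e_side.png")),model((.5755,-.021),.1627-.1167))
a=cv2.imread("pics/e_side.png")[145:235,190:290]
cv2.imwrite("pics/e.png",cv2.resize(a,None,fx=6,fy=6,interpolation=cv2.INTER_CUBIC))
E
```

```text
time_s: 9.8
position: [0.5753, -0.0212, 0.1665]
orientation: [3.141, 0.0, 2.024]
wrist_force: [0.4, 0.4, 1.2]
grip_width: 0.0151
gripper_force: 49.5
time_s: 10.3
position: [0.5753, -0.0212, 0.162]
orientation: [3.141, 0.0, 2.024]
wrist_force: [0.1, 0.0, 1.7]
grip_width: 0.0154
gripper_force: 49.4
10.4 [ 0.57519854 -0.02115994  0.16198418] [ 3.14153498e+00 -1.57100519e-06  2.02438171e+00] [ 1.00162336 -0.25993936  0.82740655] 0.015248322941401007
(np.float64(179.5), np.float64(205.5), np.float64(223.5), np.float64(252.5)) [177.1 204.8 221.8 254.6]
```

View pics/e.png

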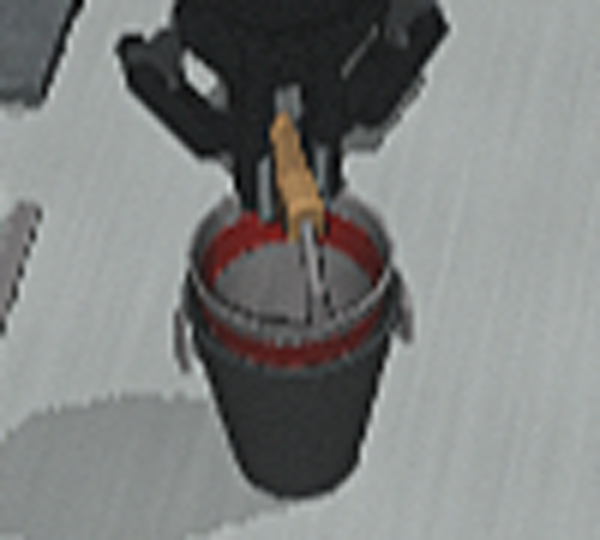

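The side view shows the liner centred and upright, with the red front band's lower part just above the pail rim (crop row 366). It needs to go about 4–5 mm further.

```bash
python3 -m creep '[[0,0,-0.0015,0],[0,0,-0.003,0],[0,0,-0.005,0],[0,0,-0.005,0],[0,0,-0.005,0],[0,0,-0.005,0]]'
python3 look.py f|tail -1
python3 - <<'E'
from red import *
im=cv2.imread("pics/f_side.png");print(red(im))
for z in (.040,.0415,.043): 
  k=[[proj(C,[.5755+r*np.cos(a),-.0207+r*np.sin(a),z+h]) for a in t] for r,h in((.0387,.060),(.0419,.078),(.044,.09))]
  print(z,[round(max(p[0] for p in q),1) for q in k])
for rz in(.108,.110): print("rim",rz,[round(max(proj(C,[.5755+r*np.cos(a),-.0206+r*np.sin(a),rz])[0] for a in t),1) for r in(.0435,.0475)])
cv2.imwrite("pics/f.png",cv2.resize(im[145:235,190:290],None,fx=6,fy=6,interpolation=cv2.INTER_CUBIC))
E
```

```text
time_s: 11.05
position: [0.5752, -0.0212, 0.157]
orientation: [3.142, -0.0, 2.024]
wrist_force: [1.7, 0.4, 1.3]
grip_width: 0.0151
gripper_force: 49.4
11.15 [ 0.57514654 -0.02116209  0.15704849] [-3.14153504e+00 -7.16468007e-05  2.02438691e+00] [ 0.81399377 -0.42828185  0.8952887 ] 0.015563287751295979
(np.float64(180.5), np.float64(205.5), np.float64(223.5), np.float64(252.5))
0.04 [np.float64(206.5), np.float64(202.7), np.float64(200.1)]
0.0415 [np.float64(206.1), np.float64(202.3), np.float64(199.7)]
0.043 [np.float64(205.7), np.float64(201.9), np.float64(199.3)]
rim 0.108 [np.float64(205.8), np.float64(207.0)]
rim 0.11 [np.float64(205.3), np.float64(206.5)]
```

View pics/f.png

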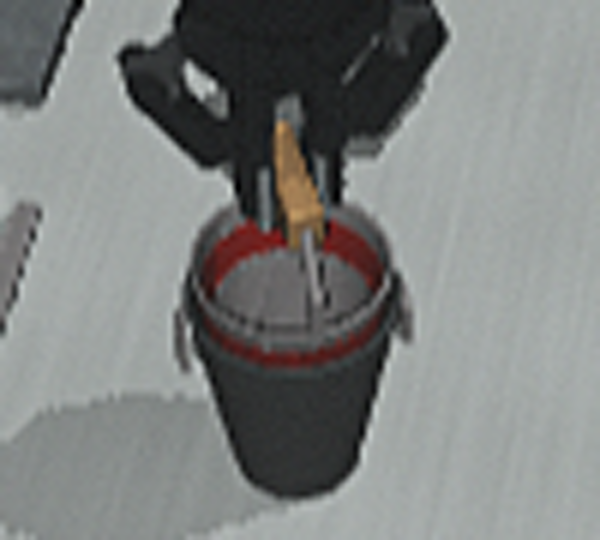

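The band is centred on the rim to within about 1–2 mm: TCP is at 0.157, and the front red strip is partly covered (crop rows 343–364). I'll release and withdraw straight up.

```bash
python3 -m creep '[[0,0,0,0],[0,0,0,0],[0,0,0,0],[0,0,0,0]]' 0.03 20
python3 -m creep '[[0,0,0,0],[0,0,0,0],[0,0,0,0],[0,0,0,0]]' 0.07
python3 -m creep '[[0,0,0.01,0],[0,0,0.03,0],[0,0,0.06,0],[0,0,0.1,0],[0,0,0.14,0],[0,0,0.17,0]]'
python3 -m creep '[[0,-0.04,0,0],[0,-0.08,0,0],[0,-0.12,0,0],[0,-0.16,0,0],[0,-0.2,0,0],[0,-0.24,0,0],[0,-0.24,0,0],[0,-0.24,0,0]]'
python3 look.py g|tail -1
python3 - <<'E'
from m import *
from red import red
C={n:robot.read_camera(n) for n in("side","top")}
o=[]
for n,ce in(("side",(172,238)),("top",(176,248))):
    p,ab,d,N=bamboo(C[n],ce);print(n,p,ab,N);o.append((C[n],p))
print("grip",tri(o))
s=cv2.imread("pics/g_side.png");print(red(s))
b=cv2.imread("pics/g_top.png")[130:220,205:305]
cv2.imwrite("pics/g.png",cv2.resize(np.hstack([s[145:235,190:290],b]),None,fx=4,fy=4,interpolation=cv2.INTER_CUBIC))
E
```

```text
time_s: 11.6
position: [0.5747, -0.0211, 0.1569]
orientation: [-3.141, -0.001, 2.024]
wrist_force: [0.1, 0.3, -0.2]
grip_width: 0.03
gripper_force: 0.0
time_s: 12.0
position: [0.5751, -0.0212, 0.1573]
orientation: [-3.142, -0.0, 2.024]
wrist_force: [-0.1, 0.8, 0.2]
grip_width: 0.0699
gripper_force: 0.0
time_s: 12.6
position: [0.5759, -0.0212, 0.3315]
orientation: [3.138, 0.003, 2.024]
wrist_force: [1.2, -0.3, -0.7]
grip_width: 0.07
gripper_force: 0.0
time_s: 13.4
position: [0.5749, -0.262, 0.3276]
orientation: [3.141, -0.0, 2.022]
wrist_force: [-0.1, 0.6, 0.5]
grip_width: 0.0699
gripper_force: 0.0
13.5 [ 0.5752633  -0.26030149  0.32776894] [ 3.14105854e+00 -1.52598273e-04  2.02511888e+00] [ 0.38005537 -0.2703618   0.2458735 ] 0.06992523465273785
side [174.79 238.18] (19.356609344482422, 6.489825248718262) 100
top [170.97727273 252.12878788] (5.813776969909668, 22.807889938354492) 132
grip (array([ 0.57526954, -0.02024736,  0.17541038]), np.float64(0.0008524505047755947))
(np.float64(181.5), np.float64(205.5), np.float64(224.5), np.float64(252.5))
```

View pics/g.png

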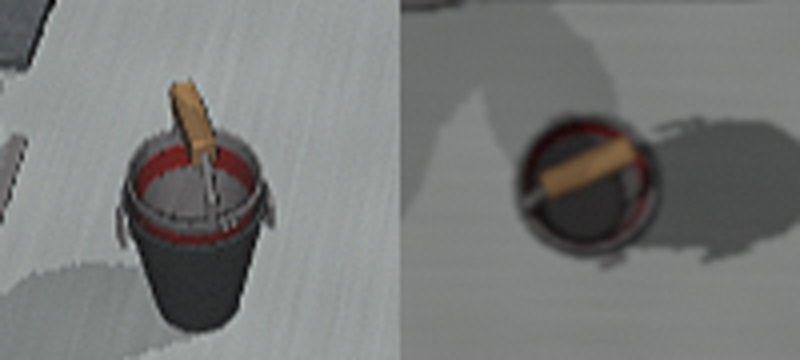

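The liner stands upright and centred in the pail. The grip measures z = 0.175, which puts the band at 0.109 and the rim at about 0.109. I'll hand it in.

```bash
python3 -c "
from cell import robot
print(robot.finish_job())"
```

```text
the job is handed in; nothing more can be done
None
```

The red-banded liner stands upright in the pail, pressed down until its band measured level with the rim (within 1–2 mm) and released; the blue-banded liner was not touched, and the job was handed in at about 13.5 s, with no verdict shown.

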